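Register a printing block in the corner of the registration board

TASK

Get the long lino printing block ready for registration: lay it flat, face up, on the plywood registration board with its long side along the long stop, push it snugly home into the corner so that it bears on both stops, and keep hold of it, pressing it steadily against both stops at once. Do not ram the stops, and leave the square block and the ink bottle where they stand. Finish like that, still holding and pressing the block: do not let go.

Things in the scene. Friction and masses are not known exactly. Their poses are not given: they have to be found in the camera images.
- long_block_center (a point): centre (half-way up) of the long printing block, loose, 0.1 to 0.22 kg: wood, 56 (its x) x 96 (y) x 42 mm high (z, up), grey lino face on top cut with a leaf. Starts flat on the desk, face up. Grip it across the 56 mm in its upper part, so that the fingers stay above the 9 mm high stops when it lies on the board. A half turn about z makes no difference
- corner (a point): inner corner of the registration board, where the lines of the stops' inner faces meet, at the board's top (9 mm above the desk). Board: plywood 160 (x) x 180 (y) x 9 mm, fixed, its middle at x -62, y -72 mm from here. Axes: +x to the long stop, +y to the short stop, z up. When home, the long block's centre is at x -28, y -48, z +21 mm, its x axis parallel to this x
- rear_stop: long wooden stop strip fixed to the board, rigid, 9 mm high above the board: origin at the corner point, axes as the board's; its inner face is the plane x = 0 and faces -x, running from y = -8 to y = -154 mm; 14 mm thick. The long side (96 mm) of the block goes against it
- side_stop: short wooden stop strip fixed to the board, rigid, 9 mm high above the board: origin at the corner point, axes as the board's; its inner face is the plane y = 0 and faces -y, running from x = -8 to x = -120 mm; 14 mm thick. The end (56 mm) of the block goes against it
- long_block: the same long printing block, origin at the centre of its underside. Friction on the board and along the stops is 0.5 to 0.7 of the load there, so a heavy push downwards, or on one stop, eats up the push towards the other: set it down lightly, slide it to both stops, then push sideways with some 5 to 15 N each way
- square_block_center (a point): centre of another, square lino block 56 x 56 x 42 mm high with a round design, loose on the desk; leave it alone
- ink_bottle_center (a point): centre of a square glass ink bottle 46 x 45 x 88 mm high with a white cap, loose on the desk; leave it alone

How it is judged:
At the end, for the whole second after the job is handed in: long block flat on the board, face up (tilt < 0.05 rad, centre 18 to 23.5 mm above its top), long side along the long stop within 0.035 rad, centre within 3 mm of home in x and y, at rest, pressed with over 1 N on each stop at once, and still in contact with the robot (over 1 N) (contact force between long_block and rear_stop above 1 N and contact force between long_block and side_stop above 1 N and contact force between any of the fingers, the arm and long_block above 1 N and x of long_block_center in the frame of corner between -0.031 and -0.025 m and y of long_block_center in the frame of corner between -0.051 and -0.045 m and z of long_block_center in the frame of corner between 0.018 and 0.0235 m and angle between the x axis of long_block and the x axis of rear_stop, either way round below 0.035 rad and angle between long_block's own z axis and vertical below 0.05 rad and linear speed of long_block below 0.01 m/s); the arm keeps its last pose, push and grip.
It fails at once if a stop is rammed with the block (over 60 N) (contact force between long_block and rear_stop above 60 N or contact force between long_block and side_stop above 60 N).
It fails at once if the square block is moved more than 20 mm (distance of square_block_center from where it was at the start of the episode above 0.02 m).
It fails at once if the ink bottle is moved more than 20 mm (distance of ink_bottle_center from where it was at the start of the episode above 0.02 m).
It also fails if it takes over 67 s, if anything falls off the work surface, if the arm or the gripper's body presses on something with over 40 N, if the wrist force passes 120 N, or if a joint passes its speed limit or range.

ROBOT

A 7-joint arm with a two-finger parallel gripper is mounted at the origin on a cart in front of the work surface, level with it; the furniture and walls round the work are solid. World frame = base frame: x ahead of the robot, y to its left, z up, the work surface at z = 0. Lengths are in m, angles in rad, forces in N, time in s.
With the tool pointing down it reaches from about 0.4 to 0.9 m from the base axis. Payload 5.5 kg.
Tool frame: the origin (TCP) lies on the centre line of the jaws, within the pads' length; the fingertips stand r.tip_extent ahead of it and the grasp point (between the pads) lies 11 mm behind it (r.tip_extent is the distance from the TCP to the fingertips, in m); z points along the fingers, y is the direction in which the jaws open and shut (so a half turn about z gives the same grasp; the last joint's range is limited). The gripper opens to 85 mm and grips with 20 to 120 N. Pads are 22 mm wide; open, the fingers measure 114 mm over their backs; the gripper's body (76 mm by 85 mm) begins 54 mm behind the grasp point. The pads swing forward as they close: fully open they stand 13 mm farther back than shut.
Start: joints at [-0.846, 0.501, -0.427, 1.55, 0.221, 1.138, -0.21], TCP at [0.29, 0.582, 0.239] pointing down, gripper open.
Joint ranges: [-2.88, 2.88], [-0.31, 2.03], [-1.54, 1.56], [0.2, 2.42], [-1.41, 4.55], [0.19, 2.02], [-2.57, 2.57]. Speed limits (rad/s): [2.57, 2.57, 3.14, 3.14, 3.14, 3.14, 3.14].

INTERFACE

Orientations are given as [roll, pitch, yaw] about the fixed x, y, z axes, in that order (R = Rz(yaw) Ry(pitch) Rx(roll)).
In Python, from cell import r, vision gives the robot as it stands.
- The arm moves only by the tool carry_out, never from a script. Its argument "plan" is a list of rows, each an object with "translation": the shift along the tool's x, y, z normalised to -1 to 1, where 1 is 250 mm, a list of three; "dr": the turn, a rotation vector about the tool's x, y, z normalised to -1 to 1, where 1 is 90 degrees, a list of three. A call has 1 to 20 rows; each row is the pose to reach, as a shift and turn from the pose commanded when the call began, along the tool's axes at that moment; what a row does not reach only later rows make up. A row lasts 1/8 s, in which the tool goes at most 62.5 mm and 10.7 degrees, less where a joint would pass 70% of its speed; a pose out of reach is approached as far as the arm can. A call with a number of a shift or a turn outside -1 to 1 is refused whole. A call with a gripper value outside its range is refused whole. "gripper" is the finger opening in mm, from 0 to 85.4, set as the call begins (left out, the last holds). The fingers move at their own pace and stop on an object; "newtons" is the grip in N (left out, the last holds). Time passes only in rows, so rows that repeat a pose let the fingers close. It gives the time, the measured TCP pose, the force and the opening at its end, in the units of the state.
- r.get_state(): the state, without advancing time (a new reading comes with each control period).
- vision.get_image(name): name is "scene" or "top" or "wrist"; returns the picture (480x640x3 uint8, red, green, blue); there is no depth.
- vision.calibration(name): a dict with "fx", "fy", "cx", "cy" (pixels), "rvec" (rotation vector, rad) and "tvec" (3), from world to camera coordinates, as OpenCV has them. Camera axes: x right, y down, z forward; pixel columns grow to the right and rows downward; lengths in m; the calibration is good to about 2 mm. A picture is of the moment at which its call begins: read the wrist's pose just before it. calibration takes no time and is no camera call; for the wrist camera it gives the pose at the moment of the call.
- r.close_job(): hands the job in, once; it reports no verdict.
The state is a dict: "time_s": time; "joint_pos": joint angles; "qd": joint speeds; "tau": joint torques, N m; "tcp_pos": TCP position; "tcp_rot": TCP orientation; "force": force on the tool from outside, world axes, zero at the start; "wrist_torque": the same for the moment, N m; "grip_width": finger opening in m.
Only numpy, scipy, OpenCV 4.12 (cv2) and the standard library are available. Lean on these libraries where they do the work, as an engineer would, in place of code of your own. Each camera call takes 0.05 s, during which the arm holds its last target.

## Working session

There is one attempt and no reset: what is moved stays moved. The work goes in short steps, Python scripts to look and compute and a tool call to move; the robot and the scene stay as the last step left them, time stands still between calls to the robot, and variables do not carry over. Pictures are saved under pics/ and viewed, and the job is handed in when it is done.

Besides the shell and the picture viewer there is one more tool, called after "Call:" by a JSON object that holds its "method" and its "body". carry_out: Moves the arm, as the interface text tells. Scaled input: -1 to 1 covers 250 mm each way for a shift and 90 degrees each way for a turn. Its arguments: {"type":"object","properties":{"plan":{"type":"array","items":{"type":"object","properties":{"translation":{"type":"array","items":{"type":"number"}},"dr":{"type":"array","items":{"type":"number"}}}}},"gripper":{"type":"number"},"newtons":{"type":"number"}},"required":["plan"]}

```bash
ls; mkdir -p pics; python3 - <<'E'
from cell import r, vision
import cv2
print(r.get_state(), r.tip_extent)
for n in ["scene","top"]:
    im=vision.get_image(n); cv2.imwrite(f"pics/{n}0.png",im[:,:,::-1])
    print(n,vision.calibration(n))
E
```

```text
pics
{'time_s': 0.0, 'joint_pos': array([-0.84577744,  0.50184743, -0.42673639,  1.55143976,  0.22080225,
        1.13829028, -0.21029932]), 'qd': array([ 0.00103598, -0.00188824, -0.00152364, -0.00116902,  0.00077207,
        0.00049238,  0.00180524]), 'tau': array([ 8.21565827e-04, -5.69535506e+01, -5.81644848e+00, -2.80945569e+01,
        1.05714999e-02,  1.18350927e-02, -3.17539411e-05]), 'tcp_pos': array([0.28939783, 0.58127377, 0.23825901]), 'tcp_rot': array([-3.13965894e+00, -4.17468351e-05,  2.67978008e+00]), 'force': array([-0.34283829,  0.33176761,  0.29165552]), 'wrist_torque': array([ 0.04976015, -0.02307414, -0.05075613]), 'grip_width': 0.08561202838710368} 0.008
scene {'fx': 561.7061089006963, 'fy': 561.7061089006963, 'cx': 312.7654238247445, 'cy': 242.8393047309615, 'rvec': array([ 2.0191336 ,  0.37787205, -0.26468147]), 'tvec': array([-0.61333137,  0.01628133,  1.19526331])}
top {'fx': 515.5257537992161, 'fy': 515.5257537992161, 'cx': 323.5106775650834, 'cy': 224.96954171932137, 'rvec': array([ 2.15155569, -2.12301219,  0.21504312]), 'tvec': array([0.08934527, 0.6181179 , 0.88021147])}
```

View pics/scene0.png

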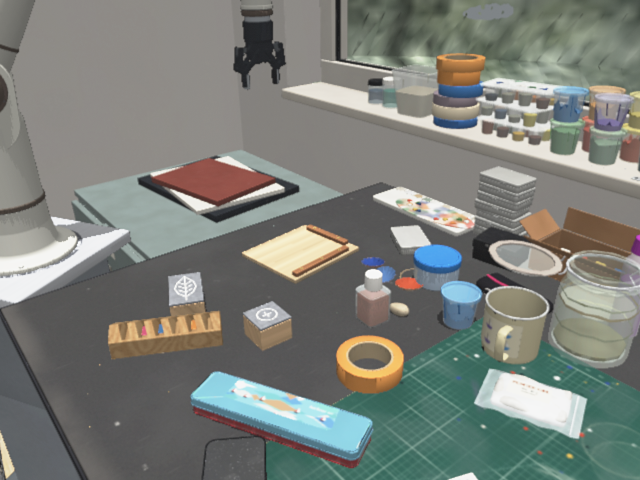

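View pics/top0.png

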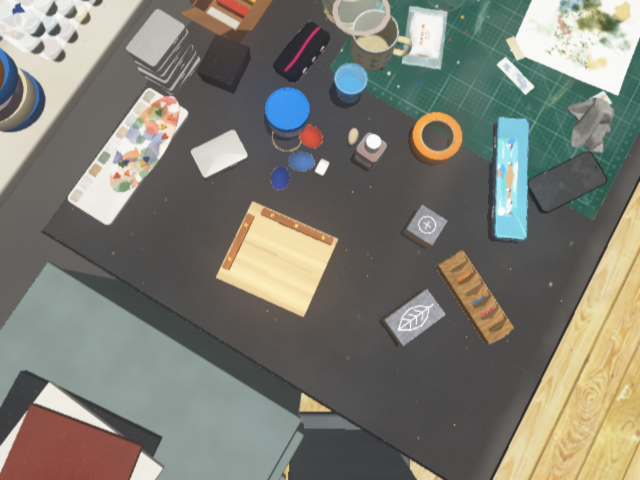

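```bash
cat > h.py <<'E'
import cv2, numpy as np
def cam(c):
    R=cv2.Rodrigues(np.array(c["rvec"]))[0]; t=np.array(c["tvec"])
    K=np.array([[c["fx"],0,c["cx"]],[0,c["fy"],c["cy"]],[0,0,1]]); return K,R,t
def ray(c,uv,z):
    K,R,t=cam(c); o=-R.T@t
    uv=np.atleast_2d(np.array(uv,float)); d=(np.c_[uv,np.ones(len(uv))]@np.linalg.inv(K).T)@R
    s=(z-o[2])/d[:,2]; return o+s[:,None]*d
E
python3 - <<'E'
from cell import r, vision
import cv2, numpy as np
im=cv2.imread("pics/top0.png")
a=cv2.resize(im[190:350,200:360],None,fx=4,fy=4,interpolation=cv2.INTER_CUBIC)[:600]
b=cv2.resize(im[200:350,370:520],None,fx=4,fy=4,interpolation=cv2.INTER_CUBIC)
cv2.imwrite("pics/za.png",cv2.resize(im[195:325,205:345],None,fx=4,fy=4,interpolation=cv2.INTER_CUBIC)); cv2.imwrite("pics/zb.png",b)
E
```

```text
(no output)
```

View pics/za.png

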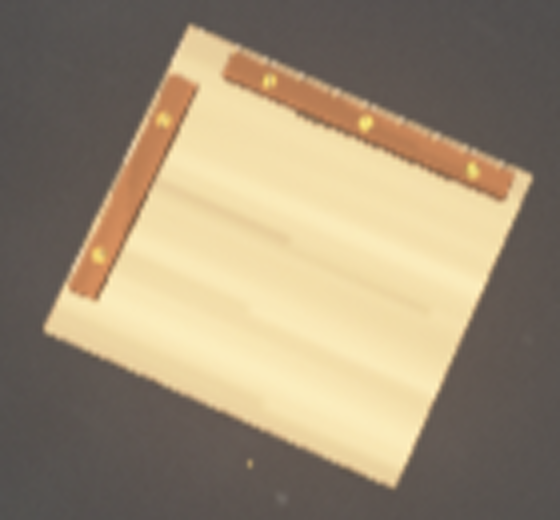

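View pics/zb.png

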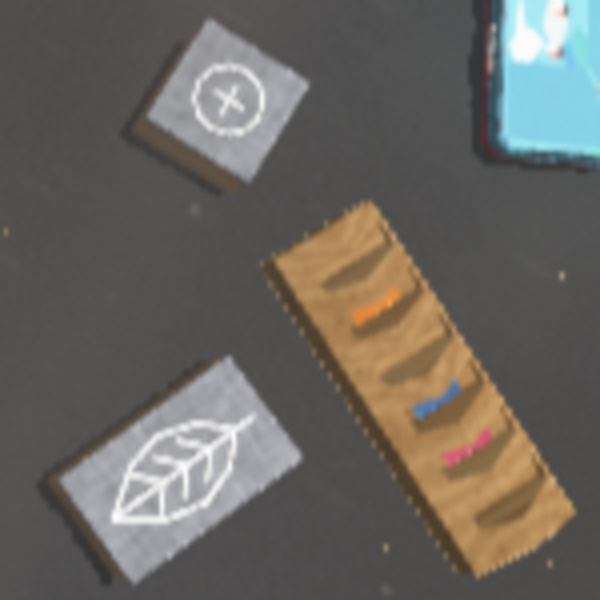

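```bash
cat > m.py <<'E'
from cell import r, vision
import cv2, numpy as np
from h import *
im=cv2.imread("pics/top0.png"); c=vision.calibration("top")
hsv=cv2.cvtColor(im,cv2.COLOR_BGR2HSV)
def quad(mask,win,z,name):
    x0,y0,x1,y1=win; m=np.zeros_like(mask); m[y0:y1,x0:x1]=mask[y0:y1,x0:x1]
    m=cv2.morphologyEx(m,cv2.MORPH_CLOSE,np.ones((5,5)))
    cs=cv2.findContours(m,cv2.RETR_EXTERNAL,cv2.CHAIN_APPROX_NONE)[0]; k=max(cs,key=cv2.contourArea)
    p=ray(c,k[:,0,:],z)[:,:2]*1000
    rc=cv2.minAreaRect(p.astype(np.float32))
    M=cv2.moments(p.astype(np.float32).reshape(-1,1,2)); cen=(M['m10']/M['m00'],M['m01']/M['m00'])
    print(name,len(k),rc,"centroid",cen); print(cv2.boxPoints(rc).round(1).tolist()); return rc
H,S,V=hsv[...,0],hsv[...,1],hsv[...,2]
for p in [(278,258),(414,330),(400,330),(427,235),(300,222),(372,270)]: print(p,hsv[p[1],p[0]])
board=((S>50)&(V>120)).astype(np.uint8)*255
quad(board,(205,190,345,325),0.009,"board")
face=((V>105)&(S<60)).astype(np.uint8)*255
quad(face,(375,280,450,350),0.042,"long"); quad(face,(400,200,450,250),0.042,"sq")
E
python3 m.py
```

```text
(278, 258) [ 21  78 239]
(414, 330) [111  10 173]
(400, 330) [110   3 229]
(427, 235) [115   9 164]
(300, 222) [ 17  86 177]
(372, 270) [10 18 85]
board 328 ((561.3265991210938, 183.10382080078125), (182.11422729492188, 162.21725463867188), 66.82292938232422) centroid (561.4384734350585, 183.16503657276476)
[[450.8999938964844, 131.3000030517578], [600.0999755859375, 67.5], [671.7000122070312, 234.89999389648438], [522.5999755859375, 298.70001220703125]]
long 135 ((454.96722412109375, -67.7145004272461), (57.07197189331055, 96.98710632324219), 35.751312255859375) centroid (455.02852154581194, -67.84508441641832)
[[403.5, -45.0], [460.1000061035156, -123.69999694824219], [506.5, -90.4000015258789], [449.79998779296875, -11.699999809265137]]
sq 99 ((622.8484497070312, -92.75862121582031), (57.05517578125, 57.49971008300781), 57.271610260009766) centroid (623.0065482075589, -93.00796844867644)
[[583.2000122070312, -101.19999694824219], [631.5999755859375, -132.3000030517578], [662.5, -84.30000305175781], [614.0999755859375, -53.20000076293945]]
```

The top view matches the given sizes: the board is 162x182 mm and the long block 57x97 mm. The board centre is at (561,183) mm with yaw -23.2°. The long block is at (455,-68) mm with yaw 35.8°. I'll cross-check these in the scene view while moving in at height.

Call:
{"method": "carry_out", "body": {"plan": [{"translation":[-0.06,-0.07,0],"dr":[0,0,0]},{"translation":[-0.15,-0.18,0],"dr":[0,0,0]},{"translation":[-0.27,-0.31,0],"dr":[0,0,0]},{"translation":[-0.39,-0.45,0],"dr":[0,0,0]},{"translation":[-0.51,-0.59,0],"dr":[0,0,0]},{"translation":[-0.63,-0.73,0],"dr":[0,0,0]},{"translation":[-0.74,-0.86,0],"dr":[0,0,0]},{"translation":[-0.82,-0.95,0],"dr":[0,0,0]},{"translation":[-0.86,-1.0,0],"dr":[0,0,0]},{"translation":[-0.86,-1.0,0],"dr":[0,0,0]}], "gripper": 85}}

```text
time_s: 1.35
tcp_pos: [0.3709, 0.261, 0.2391]
tcp_rot: [-3.141, 0.0, 2.677]
force: [0.1, -0.1, 0.2]
grip_width: 0.085
```

```bash
cat > g.py <<'E'
from cell import r
import numpy as np, sys
from scipy.spatial.transform import Rotation as Ro
# target x y z(mm) yaw(deg), tool down
def go(x,y,z,yaw):
    s=r.get_state(); R=Ro.from_euler('xyz',s['tcp_rot'])
    d=R.inv().apply(np.array([x,y,z])/1000-s['tcp_pos'])
    T=Ro.from_euler('xyz',[np.pi,0,np.radians(yaw)])
    rv=(R.inv()*T).as_rotvec()
    print("t",s['time_s'],"pos",s['tcp_pos'].round(4),"rot",np.degrees(s['tcp_rot']).round(2),"F",s['force'].round(1),"w",s['grip_width'].round(4))
    print("q",s['joint_pos'].round(2)); print("norm trans",(d/.25).round(4),"dr",(rv/(np.pi/2)).round(4))
go(*map(float,sys.argv[1:5]))
E
python3 g.py 455 -68 150 125.75
python3 - <<'E'
from cell import vision
from h import *
# project predicted top-face corners & board corners into scene
im=cv2.imread("pics/scene0.png"); c=vision.calibration("scene")
P=[[403.5,-45,42],[460.1,-123.7,42],[506.5,-90.4,42],[449.8,-11.7,42],[450.9,131.3,9],[600.1,67.5,9],[671.7,234.9,9],[522.6,298.7,9]]
K,R,t=cam(c); uv=cv2.projectPoints(np.array(P)/1000.,c["rvec"],c["tvec"],K,None)[0][:,0]
a=cv2.resize(im[210:370,100:370],None,fx=2.9,fy=2.9,interpolation=cv2.INTER_CUBIC)
for p in uv: cv2.circle(a,tuple(((p-[100,210])*2.9).astype(int)),3,(0,0,255),-1)
cv2.imwrite("pics/sc1.png",a)
E
```

```text
Traceback (most recent call last):
  File "g.py", line 12, in <module>
    go(*map(float,sys.argv[1:5]))
    ~~^^^^^^^^^^^^^^^^^^^^^^^^^^^
  File "g.py", line 10, in go
    print("t",s['time_s'],"pos",s['tcp_pos'].round(4),"rot",np.degrees(s['tcp_rot']).round(2),"F",s['force'].round(1),"w",s['grip_width'].round(4))
                                                                                                                          ^^^^^^^^^^^^^^^^^^^^^
AttributeError: 'float' object has no attribute 'round'
```

View pics/sc1.png

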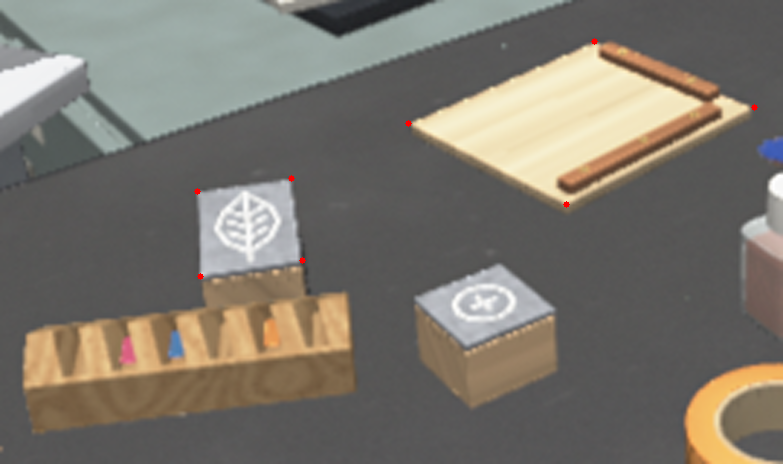

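The projected corners match the scene view to within about 1–2 px: face at (197..303, 180..275) and board at (408..754, 42..204). The positions are confirmed.

```bash
sed -i "s/s\['grip_width'\].round(4)/round(s['grip_width'],4)/" g.py; python3 g.py 455 -68 150 125.75
```

```text
t 1.35 pos [0.3709 0.261  0.2391] rot [-179.96    0.    153.39] F [ 0.1 -0.1  0.2] w 0.085
q [-0.35  0.13 -0.34  2.02  0.05  0.99  0.38]
norm trans [-0.8903 -1.0256  0.3572] dr [-5.000e-04  1.000e-04  3.071e-01]
```

Call:
{"method": "carry_out", "body": {"plan": [{"translation":[-0.06,-0.07,0.02],"dr":[0,0,0.02]},{"translation":[-0.15,-0.18,0.05],"dr":[0,0,0.05]},{"translation":[-0.27,-0.31,0.08],"dr":[0,0,0.09]},{"translation":[-0.39,-0.45,0.12],"dr":[0,0,0.13]},{"translation":[-0.51,-0.59,0.16],"dr":[0,0,0.17]},{"translation":[-0.63,-0.73,0.22],"dr":[0,0,0.21]},{"translation":[-0.74,-0.86,0.28],"dr":[0,0,0.25]},{"translation":[-0.84,-0.96,0.33],"dr":[0,0,0.29]},{"translation":[-0.89,-1.0,0.357],"dr":[0,0,0.307]},{"translation":[-0.89,-1.0,0.357],"dr":[0,0,0.307]},{"translation":[-0.89,-1.0,0.357],"dr":[0,0,0.307]}]}}

```text
time_s: 2.72
tcp_pos: [0.4584, -0.059, 0.1502]
tcp_rot: [3.141, -0.001, 2.2]
force: [-0.2, 0.7, 0.9]
grip_width: 0.0852
```

```bash
python3 g.py 455 -68 23 125.75; python3 - <<'E'
from cell import vision
import cv2
cv2.imwrite("pics/w1.png",vision.get_image("wrist")[:,:,::-1])
E
```

```text
t 2.725 pos [ 0.4584 -0.059   0.1502] rot [ 1.7998e+02 -4.0000e-02  1.2606e+02] F [-0.2  0.7  0.9] w 0.0852
q [ 0.08  0.26 -0.01  2.1   0.    0.78  0.7 ]
norm trans [-0.0215 -0.0322  0.5088] dr [ 0.0002 -0.0004  0.0035]
```

View pics/w1.png

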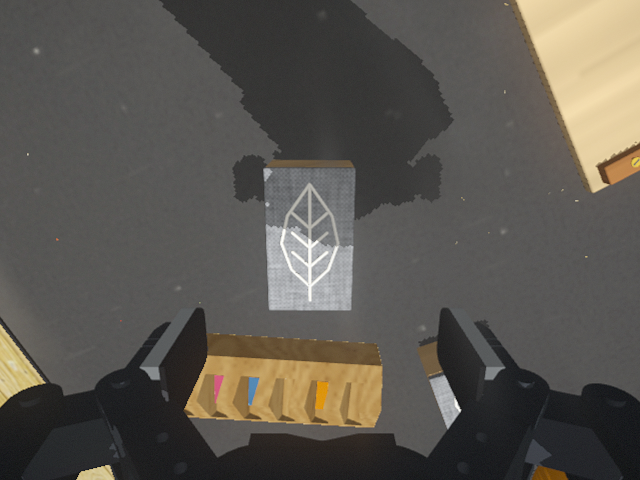

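The wrist view shows the block aligned with the tool at about (310,240), with the rack beyond its end and clear of the fingers. Descending.

Call:
{"method": "carry_out", "body": {"plan": [{"translation":[-0.02,-0.032,0.05],"dr":[0,0,0.003]},{"translation":[-0.021,-0.032,0.13],"dr":[0,0,0.003]},{"translation":[-0.021,-0.032,0.22],"dr":[0,0,0.003]},{"translation":[-0.021,-0.032,0.31],"dr":[0,0,0.003]},{"translation":[-0.021,-0.032,0.39],"dr":[0,0,0.003]},{"translation":[-0.021,-0.032,0.45],"dr":[0,0,0.003]},{"translation":[-0.021,-0.032,0.49],"dr":[0,0,0.003]},{"translation":[-0.021,-0.032,0.508],"dr":[0,0,0.003]},{"translation":[-0.021,-0.032,0.508],"dr":[0,0,0.003]},{"translation":[-0.021,-0.032,0.508],"dr":[0,0,0.003]}]}}

```text
time_s: 4.03
tcp_pos: [0.4556, -0.0696, 0.0235]
tcp_rot: [3.141, 0.001, 2.193]
force: [0.1, 0.8, -0.5]
grip_width: 0.0851
```

```bash
python3 g.py 455 -68 23 125.75; python3 - <<'E'
from cell import vision
import cv2
cv2.imwrite("pics/s2.png",cv2.resize(vision.get_image("scene")[200:370,90:330,::-1],None,fx=3,fy=3))
E
```

```text
t 4.025 pos [ 0.4556 -0.0696  0.0235] rot [1.7996e+02 4.0000e-02 1.2564e+02] F [ 0.1  0.8 -0.5] w 0.0851
q [ 0.1   0.5  -0.    2.16  0.    0.48  0.71]
norm trans [0.0066 0.0019 0.0021] dr [ 0.0005  0.0004 -0.0012]
```

View pics/s2.png

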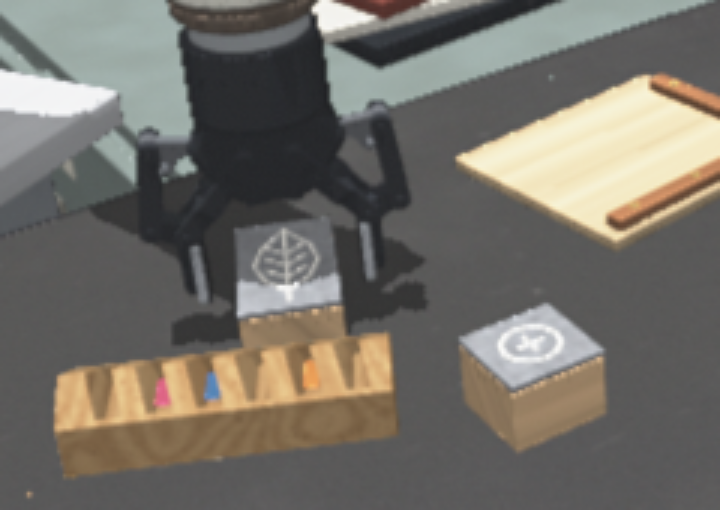

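The fingers straddle the block at (290,265). Closing.

Call:
{"method": "carry_out", "body": {"plan": [{"translation":[0,0,0],"dr":[0,0,0]},{"translation":[0,0,0],"dr":[0,0,0]},{"translation":[0,0,0],"dr":[0,0,0]},{"translation":[0,0,0],"dr":[0,0,0]},{"translation":[0,0,0],"dr":[0,0,0]},{"translation":[0,0,0],"dr":[0,0,0]},{"translation":[0,0,0],"dr":[0,0,0]},{"translation":[0,0,0],"dr":[0,0,0]}], "gripper": 40, "newtons": 60}}

```text
time_s: 5.08
tcp_pos: [0.4555, -0.0696, 0.0236]
tcp_rot: [3.141, 0.0, 2.193]
force: [-0.5, 0.0, 5.3]
grip_width: 0.055
```

Call:
{"method": "carry_out", "body": {"plan": [{"translation":[0,0,-0.04],"dr":[0,0,0]},{"translation":[0,0,-0.12],"dr":[0,0,0]},{"translation":[0,0,-0.22],"dr":[0,0,0]},{"translation":[0,0,-0.32],"dr":[0,0,0]},{"translation":[0,0,-0.38],"dr":[0,0,0]},{"translation":[0,0,-0.4],"dr":[0,0,0]},{"translation":[0,0,-0.4],"dr":[0,0,0]}]}}

```text
time_s: 5.95
tcp_pos: [0.4549, -0.0695, 0.1229]
tcp_rot: [-3.141, -0.0, 2.193]
force: [0.4, -0.3, -1.9]
grip_width: 0.055
```

```bash
python3 g.py 582 187 124 66.8; python3 - <<'E'
from cell import vision
import cv2
cv2.imwrite("pics/s3.png",cv2.resize(vision.get_image("scene")[130:330,90:330,::-1],None,fx=3,fy=3))
E
```

```text
t 5.95 pos [ 0.4549 -0.0695  0.1229] rot [-1.7999e+02 -1.0000e-02  1.2565e+02] F [ 0.4 -0.3 -1.9] w 0.055
q [ 0.09  0.3  -0.    2.12  0.    0.72  0.72]
norm trans [ 0.5376  1.0111 -0.0043] dr [-1.000e-04 -1.000e-04  6.538e-01]
```

View pics/s3.png

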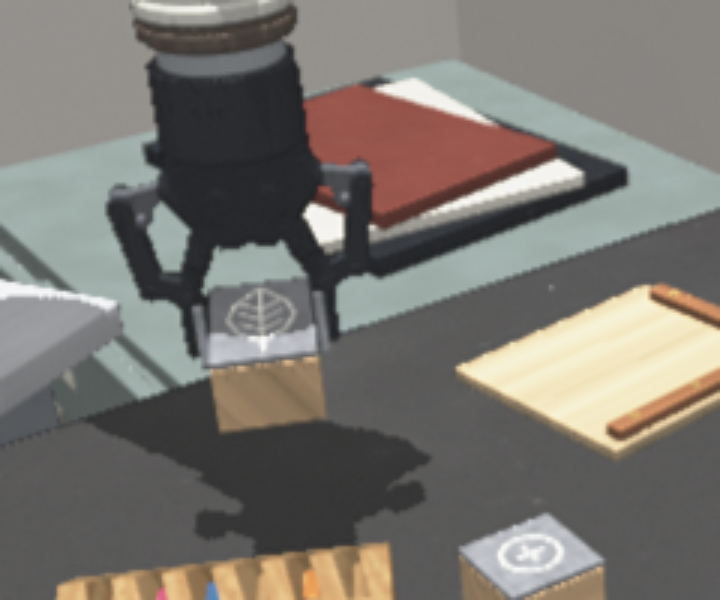

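The block is held level at (265,330). Carrying it over the board, short of both stops.

Call:
{"method": "carry_out", "body": {"plan": [{"translation":[0.03,0.05,0],"dr":[0,0,0.03]},{"translation":[0.08,0.14,0],"dr":[0,0,0.09]},{"translation":[0.14,0.26,0],"dr":[0,0,0.17]},{"translation":[0.21,0.39,0],"dr":[0,0,0.25]},{"translation":[0.28,0.53,0],"dr":[0,0,0.34]},{"translation":[0.35,0.67,0],"dr":[0,0,0.43]},{"translation":[0.42,0.8,0],"dr":[0,0,0.52]},{"translation":[0.48,0.91,0],"dr":[0,0,0.59]},{"translation":[0.52,0.98,0],"dr":[0,0,0.64]},{"translation":[0.531,1.0,0],"dr":[0,0,0.654]},{"translation":[0.531,1.0,0],"dr":[0,0,0.654]},{"translation":[0.531,1.0,0],"dr":[0,0,0.654]}]}}

```text
time_s: 7.5
tcp_pos: [0.5805, 0.1823, 0.1226]
tcp_rot: [-3.141, 0.001, 1.165]
force: [-0.2, 0.3, -2.6]
grip_width: 0.0547
```

```bash
python3 g.py 582 184 38 66.8; python3 - <<'E'
from cell import vision
import cv2
cv2.imwrite("pics/s4.png",cv2.resize(vision.get_image("scene")[130:330,190:430,::-1],None,fx=3,fy=3))
cv2.imwrite("pics/w4.png",vision.get_image("wrist")[:,:,::-1])
E
```

```text
t 7.5 pos [0.5805 0.1823 0.1226] rot [-1.7997e+02  8.0000e-02  6.6740e+01] F [-0.2  0.3 -2.6] w 0.0547
q [-0.46  0.53  0.15  1.77 -0.1   0.85 -0.67]
norm trans [0.009  0.0032 0.3385] dr [-0.0003  0.0008 -0.0007]
```

View pics/s4.png

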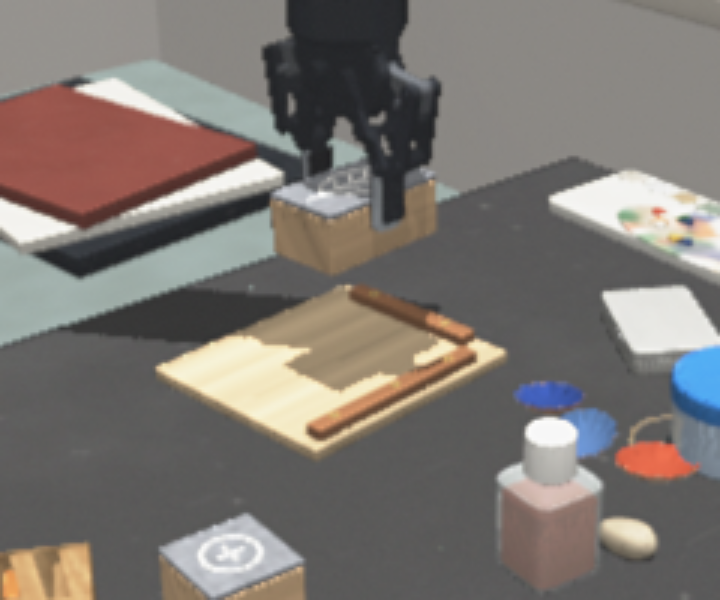

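View pics/w4.png

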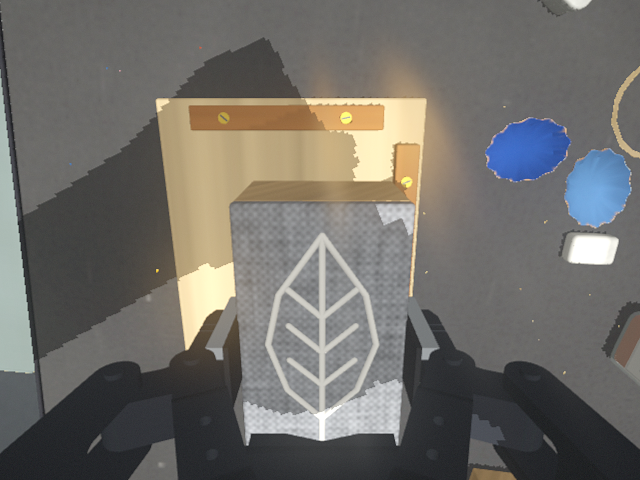

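Oriented right: the block is above the board, short side stop ahead and long stop on the +y jaw side. Descending.

Call:
{"method": "carry_out", "body": {"plan": [{"translation":[0,0,0.04],"dr":[0,0,0]},{"translation":[0,0,0.11],"dr":[0,0,0]},{"translation":[0,0,0.19],"dr":[0,0,0]},{"translation":[0,0,0.26],"dr":[0,0,0]},{"translation":[0,0,0.31],"dr":[0,0,0]},{"translation":[0,0,0.335],"dr":[0,0,0]},{"translation":[0,0,0.34],"dr":[0,0,0]},{"translation":[0,0,0.34],"dr":[0,0,0]},{"translation":[0,0,0.34],"dr":[0,0,0]}]}}

```text
time_s: 8.72
tcp_pos: [0.5814, 0.1842, 0.0387]
tcp_rot: [3.141, -0.001, 1.166]
force: [-0.3, 0.0, -1.2]
grip_width: 0.0552
```

Call:
{"method": "carry_out", "body": {"plan": [{"translation":[0,0,0.005],"dr":[0,0,0]},{"translation":[0,0,0.01],"dr":[0,0,0]},{"translation":[0,0,0.014],"dr":[0,0,0]},{"translation":[0,0,0.014],"dr":[0,0,0]},{"translation":[0,0,0.014],"dr":[0,0,0]}]}}

```text
time_s: 9.35
tcp_pos: [0.5809, 0.184, 0.0345]
tcp_rot: [-3.142, -0.0, 1.165]
force: [0.3, -1.1, -1.6]
grip_width: 0.055
```

```bash
python3 g.py 602.2 191.8 32.6 66.8; python3 - <<'E'
from cell import vision
import cv2
cv2.imwrite("pics/s5.png",cv2.resize(vision.get_image("scene")[130:330,190:430,::-1],None,fx=3,fy=3))
cv2.imwrite("pics/w5.png",vision.get_image("wrist")[:,:,::-1])
E
```

```text
t 9.35 pos [0.5809 0.184  0.0345] rot [-180.     -0.     66.78] F [ 0.3 -1.1 -1.6] w 0.055
q [-0.45  0.66  0.13  1.8  -0.13  0.69 -0.65]
norm trans [0.0623 0.0659 0.0077] dr [-0.     -0.     -0.0002]
```

View pics/s5.png

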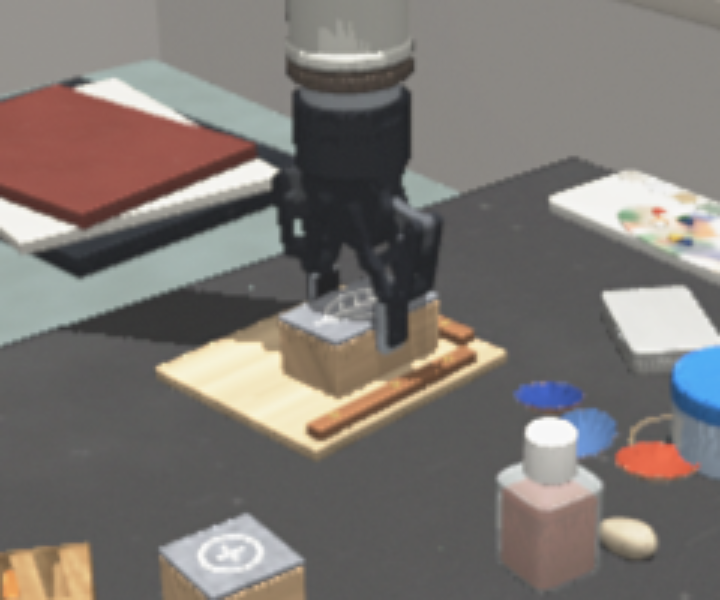

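View pics/w5.png

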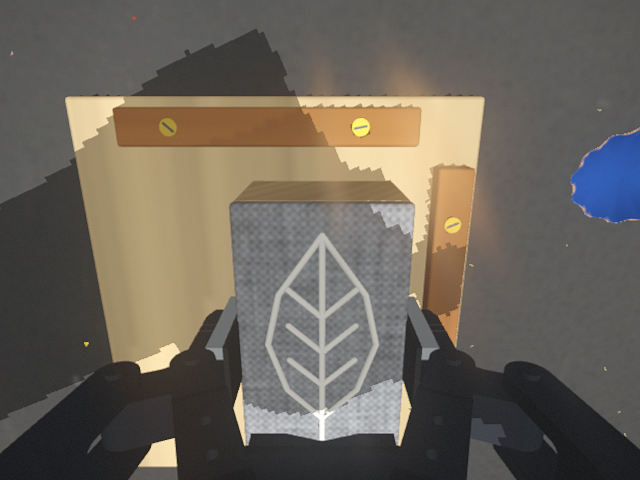

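Still about 2 mm above the board. I'll lower it in small steps until the load comes off.

Call:
{"method": "carry_out", "body": {"plan": [{"translation":[0,0,0.003],"dr":[0,0,0]},{"translation":[0,0,0.006],"dr":[0,0,0]},{"translation":[0,0,0.006],"dr":[0,0,0]},{"translation":[0,0,0.006],"dr":[0,0,0]}]}}

```text
time_s: 9.95
tcp_pos: [0.5809, 0.184, 0.033]
tcp_rot: [-3.142, -0.0, 1.166]
force: [1.1, -0.3, -3.1]
grip_width: 0.055
```

Call:
{"method": "carry_out", "body": {"plan": [{"translation":[0,0,0.002],"dr":[0,0,0]},{"translation":[0,0,0.002],"dr":[0,0,0]},{"translation":[0,0,0.002],"dr":[0,0,0]}]}}

```text
time_s: 10.32
tcp_pos: [0.581, 0.1841, 0.0327]
tcp_rot: [3.142, -0.0, 1.166]
force: [-0.6, 0.7, 0.4]
grip_width: 0.0545
```

Call:
{"method": "carry_out", "body": {"plan": [{"translation":[0.006,0.006,0.001],"dr":[0,0,0]},{"translation":[0.014,0.015,0.001],"dr":[0,0,0]},{"translation":[0.022,0.024,0.001],"dr":[0,0,0]},{"translation":[0.03,0.034,0.001],"dr":[0,0,0]},{"translation":[0.036,0.042,0.001],"dr":[0,0,0]},{"translation":[0.038,0.046,0.001],"dr":[0,0,0]},{"translation":[0.038,0.046,0.001],"dr":[0,0,0]},{"translation":[0.038,0.046,0.001],"dr":[0,0,0]}]}}

```text
time_s: 11.32
tcp_pos: [0.5953, 0.1885, 0.0327]
tcp_rot: [-3.142, -0.0, 1.166]
force: [-3.2, -1.3, 4.4]
grip_width: 0.0548
```

```bash
python3 g.py 602.2 191.8 32.6 66.8; python3 - <<'E'
from cell import vision
import cv2
cv2.imwrite("pics/w6.png",vision.get_image("wrist")[:,:,::-1])
E
```

```text
t 11.325 pos [0.5953 0.1885 0.0327] rot [-1.7999e+02 -2.0000e-02  6.6790e+01] F [-3.2 -1.3  4.4] w 0.0548
q [-0.45  0.68  0.13  1.76 -0.13  0.71 -0.65]
norm trans [0.0231 0.0199 0.0003] dr [-0.0001 -0.0002 -0.0001]
```

View pics/w6.png

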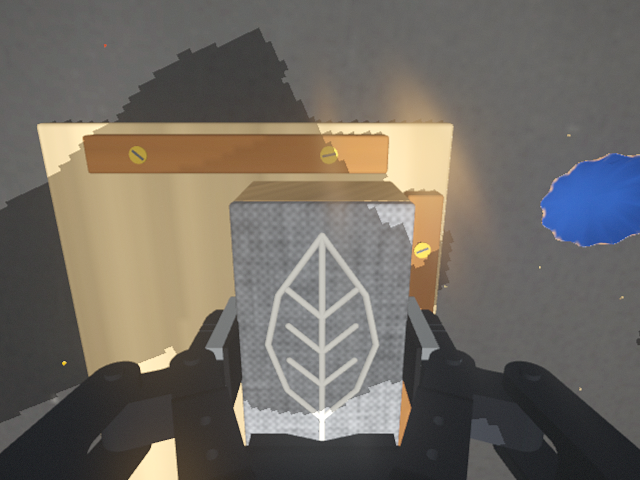

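Sliding with light friction (about 3.4 N) and still some 3–5 mm short of both stops. Continuing in small steps, slightly unloading z.

Call:
{"method": "carry_out", "body": {"plan": [{"translation":[0.003,0.003,-0.001],"dr":[0,0,0]},{"translation":[0.006,0.006,-0.001],"dr":[0,0,0]},{"translation":[0.009,0.009,-0.001],"dr":[0,0,0]},{"translation":[0.012,0.012,-0.001],"dr":[0,0,0]},{"translation":[0.012,0.012,-0.001],"dr":[0,0,0]},{"translation":[0.012,0.012,-0.001],"dr":[0,0,0]}]}}

```text
time_s: 12.12
tcp_pos: [0.5994, 0.1897, 0.0327]
tcp_rot: [3.141, -0.0, 1.166]
force: [-1.9, -1.1, 4.6]
grip_width: 0.0553
```

Call:
{"method": "carry_out", "body": {"plan": [{"translation":[0,0.002,0],"dr":[0,0,0]},{"translation":[0,0.004,0],"dr":[0,0,0]},{"translation":[0,0.004,0],"dr":[0,0,0]},{"translation":[0,0.004,0],"dr":[0,0,0]}]}}

```text
time_s: 12.62
tcp_pos: [0.5998, 0.1897, 0.0327]
tcp_rot: [-3.141, -0.0, 1.166]
force: [-3.3, -0.5, 5.8]
grip_width: 0.0549
```

Call:
{"method": "carry_out", "body": {"plan": [{"translation":[0,0.002,0],"dr":[0,0,0]},{"translation":[0,0.004,0],"dr":[0,0,0]},{"translation":[0,0.004,0],"dr":[0,0,0]},{"translation":[0,0.004,0],"dr":[0,0,0]}]}}

```text
time_s: 13.12
tcp_pos: [0.6007, 0.1897, 0.0327]
tcp_rot: [-3.141, -0.001, 1.166]
force: [-3.4, 0.8, 6.9]
grip_width: 0.0548
```

```bash
python3 g.py 602.2 191.8 32.6 66.8
```

```text
t 13.125 pos [0.6007 0.1897 0.0327] rot [-1.7996e+02 -3.0000e-02  6.6810e+01] F [-3.4  0.8  6.9] w 0.0548
q [-0.44  0.69  0.13  1.74 -0.13  0.72 -0.65]
norm trans [0.01   0.0022 0.0005] dr [-0.0004 -0.0003  0.0001]
```

Call:
{"method": "carry_out", "body": {"plan": [{"translation":[0,0.002,-0.002],"dr":[0,0,0]},{"translation":[0,0.004,-0.002],"dr":[0,0,0]},{"translation":[0,0.004,-0.002],"dr":[0,0,0]},{"translation":[0,0.004,-0.002],"dr":[0,0,0]}]}}

```text
time_s: 13.62
tcp_pos: [0.6009, 0.1896, 0.0327]
tcp_rot: [-3.14, -0.0, 1.166]
force: [-5.1, 1.6, 3.8]
grip_width: 0.055
```

Call:
{"method": "carry_out", "body": {"plan": [{"translation":[0,0.002,0],"dr":[0,0,0]},{"translation":[0,0.004,0],"dr":[0,0,0]},{"translation":[0,0.004,0],"dr":[0,0,0]},{"translation":[0,0.004,0],"dr":[0,0,0]}]}}

```text
time_s: 14.12
tcp_pos: [0.6009, 0.1896, 0.0328]
tcp_rot: [-3.138, 0.0, 1.167]
force: [-7.6, 1.9, 5.8]
grip_width: 0.0549
```

```bash
python3 g.py 602.2 191.8 32.6 66.8
```

```text
t 14.125 pos [0.6009 0.1896 0.0328] rot [-1.798e+02  2.000e-02  6.684e+01] F [-7.6  1.9  5.8] w 0.0549
q [-0.44  0.69  0.13  1.74 -0.13  0.72 -0.65]
norm trans [0.0101 0.0013 0.0007] dr [-0.0022  0.0003  0.0005]
```

Contact with the long stop: about 7.7 N along board x, with the TCP within 0.5 mm of the predicted x. Now slide to the short stop.

Call:
{"method": "carry_out", "body": {"plan": [{"translation":[0.003,0,0],"dr":[0,0,0]},{"translation":[0.006,0,0],"dr":[0,0,0]},{"translation":[0.006,0,0],"dr":[0,0,0]},{"translation":[0.006,0,0],"dr":[0,0,0]}]}}

```text
time_s: 14.62
tcp_pos: [0.6009, 0.1896, 0.0328]
tcp_rot: [-3.137, 0.002, 1.166]
force: [-8.9, -0.8, 9.3]
grip_width: 0.0552
```

Call:
{"method": "carry_out", "body": {"plan": [{"translation":[0.002,0,0],"dr":[0,0,0]},{"translation":[0.004,0,0],"dr":[0,0,0]},{"translation":[0.004,0,0],"dr":[0,0,0]},{"translation":[0.004,0,0],"dr":[0,0,0]}]}}

```text
time_s: 15.12
tcp_pos: [0.601, 0.1896, 0.0328]
tcp_rot: [-3.137, 0.004, 1.166]
force: [-10.8, -2.6, 10.6]
grip_width: 0.0549
```

Call:
{"method": "carry_out", "body": {"plan": [{"translation":[0.002,0,0],"dr":[0,0,0]},{"translation":[0.004,0,0],"dr":[0,0,0]},{"translation":[0.004,0,0],"dr":[0,0,0]},{"translation":[0.004,0,0],"dr":[0,0,0]}]}}

```text
time_s: 15.62
tcp_pos: [0.601, 0.1897, 0.0328]
tcp_rot: [-3.136, 0.005, 1.165]
force: [-11.3, -3.4, 13.7]
grip_width: 0.0549
```

```bash
python3 g.py 602.2 191.8 32.6 66.8;python3 - <<'E'
from cell import vision
import cv2
cv2.imwrite("pics/w7.png",vision.get_image("wrist")[:,:,::-1])
E
```

```text
t 15.625 pos [0.601  0.1897 0.0328] rot [-179.71    0.28   66.77] F [-11.3  -3.4  13.7] w 0.0549
q [-0.44  0.69  0.13  1.74 -0.13  0.73 -0.65]
norm trans [0.0098 0.0011 0.0008] dr [-0.0033  0.0032 -0.0004]
```

View pics/w7.png

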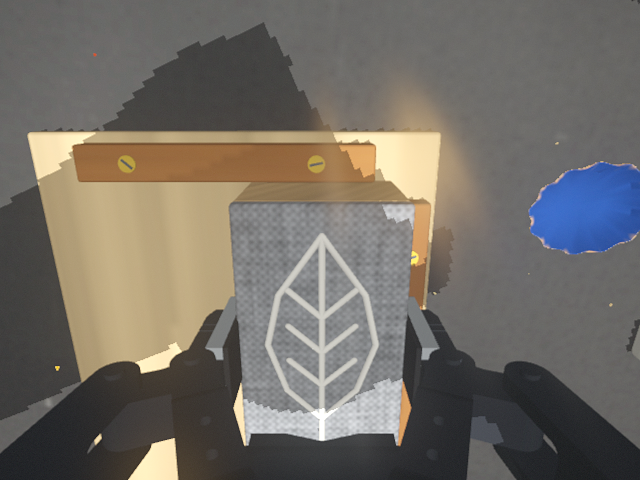

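The push along board y is about 7.6 N, but the TCP is not moving and the down load has grown to about 15 N, so it may be stuck by friction. I'll ease z up and look again.

Call:
{"method": "carry_out", "body": {"plan": [{"translation":[0,0,-0.002],"dr":[0,0,0]},{"translation":[0,0,-0.004],"dr":[0,0,0]},{"translation":[0,0,-0.004],"dr":[0,0,0]},{"translation":[0,0,-0.004],"dr":[0,0,0]}]}}

```text
time_s: 16.18
tcp_pos: [0.601, 0.1898, 0.0329]
tcp_rot: [-3.137, 0.005, 1.165]
force: [-8.3, -2.7, 5.5]
grip_width: 0.055
```

Call:
{"method": "carry_out", "body": {"plan": [{"translation":[0,0,-0.002],"dr":[0,0,0]},{"translation":[0,0,-0.003],"dr":[0,0,0]},{"translation":[0,0,-0.003],"dr":[0,0,0]},{"translation":[0,0,-0.003],"dr":[0,0,0]}]}}

```text
time_s: 16.68
tcp_pos: [0.6012, 0.1903, 0.0331]
tcp_rot: [-3.137, 0.004, 1.166]
force: [-6.2, -2.0, 0.6]
grip_width: 0.0549
```

```bash
cat > f.py <<'E'
from cell import r,vision
import numpy as np,cv2,sys
s=r.get_state();F=s['force'];x=np.array([.919,-.394,0]);y=np.array([.394,.919,0])
print("push on board x %.1f y %.1f down %.1f"%(-F@x,-F@y,F[2]),"TCP-home x %.2f y %.2f mm"%tuple((s['tcp_pos']-[.6022,.1918,0])@np.c_[x,y]*1000),"z",s['tcp_pos'][2].round(4),np.degrees(s['tcp_rot']).round(2),s['wrist_torque'].round(2))
im=vision.get_image("wrist")[:,:,::-1]
cv2.imwrite("pics/%s.png"%sys.argv[1],cv2.resize(im[110:290,220:460],None,fx=3,fy=3,interpolation=cv2.INTER_CUBIC))
E
python3 f.py w8
```

```text
push on board x 4.8 y 4.3 down 0.6 TCP-home x -0.30 y -1.78 mm z 0.0331 [-179.73    0.25   66.78] [-0.23  1.42  0.04]
```

View pics/w8.png

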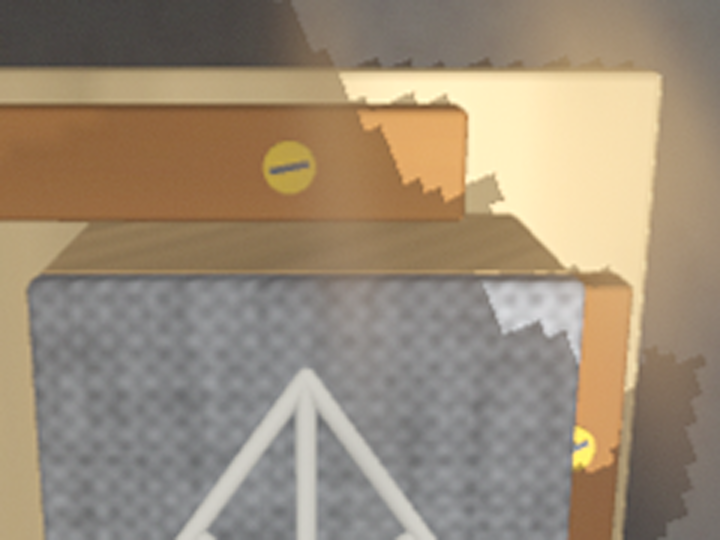

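Unloading let the block slip 0.6 mm toward the short stop. The image shows its bottom edge almost there: block bottom at row 213 where visible past the stop's end, stop edge at row 220. Pushing on in +y.

Call:
{"method": "carry_out", "body": {"plan": [{"translation":[0.002,0,0],"dr":[0,0,0]},{"translation":[0.004,0,0],"dr":[0,0,0]},{"translation":[0.004,0,0],"dr":[0,0,0]},{"translation":[0.004,0,0],"dr":[0,0,0]}]}}

```text
time_s: 17.23
tcp_pos: [0.6012, 0.1903, 0.0331]
tcp_rot: [-3.136, 0.006, 1.165]
force: [-7.9, -2.3, 2.3]
grip_width: 0.055
```

```bash
python3 f.py w9
```

```text
push on board x 6.4 y 5.3 down 2.3 TCP-home x -0.31 y -1.75 mm z 0.0331 [-179.7     0.32   66.77] [-0.55  1.67  0.14]
```

Call:
{"method": "carry_out", "body": {"plan": [{"translation":[0.002,0,-0.001],"dr":[0,0,0]},{"translation":[0.004,0,-0.001],"dr":[0,0,0]},{"translation":[0.004,0,-0.001],"dr":[0,0,0]},{"translation":[0.004,0,-0.001],"dr":[0,0,0]}]}}

```text
time_s: 17.77
tcp_pos: [0.6012, 0.1903, 0.0331]
tcp_rot: [-3.136, 0.007, 1.165]
force: [-7.8, -3.3, 3.6]
grip_width: 0.0549
```

```bash
python3 f.py w10
```

```text
push on board x 5.8 y 6.1 down 3.6 TCP-home x -0.31 y -1.72 mm z 0.0331 [-179.68    0.4    66.76] [-0.87  1.81  0.24]
```

View pics/w10.png

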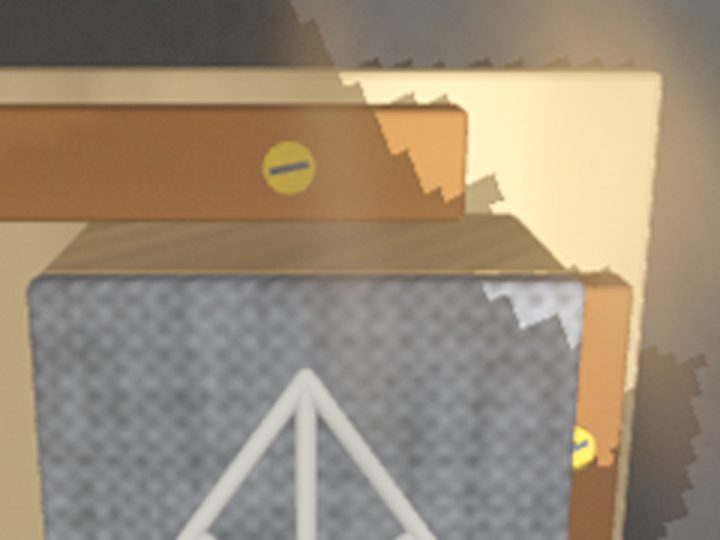

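It's no longer advancing: y = -1.72 mm, which matches the 1.7 mm grip offset I expected, so it is probably on the stop. To prove it, I'll push y well beyond what friction could hold (about 8 N).

Call:
{"method": "carry_out", "body": {"plan": [{"translation":[0.003,0,-0.001],"dr":[0,0,0]},{"translation":[0.006,0,-0.002],"dr":[0,0,0]},{"translation":[0.009,0,-0.003],"dr":[0,0,0]},{"translation":[0.012,0,-0.004],"dr":[0,0,0]},{"translation":[0.012,0,-0.004],"dr":[0,0,0]},{"translation":[0.012,0,-0.004],"dr":[0,0,0]}]}}

```text
time_s: 18.58
tcp_pos: [0.6013, 0.1904, 0.0334]
tcp_rot: [-3.135, 0.011, 1.164]
force: [-10.0, -8.3, 2.9]
grip_width: 0.0549
```

```bash
python3 f.py w11
```

```text
push on board x 5.9 y 11.6 down 2.9 TCP-home x -0.31 y -1.61 mm z 0.0334 [-179.6     0.64   66.72] [-1.79  2.1   0.4 ]
```

Call:
{"method": "carry_out", "body": {"plan": [{"translation":[0.003,0,-0.001],"dr":[0,0,0]},{"translation":[0.006,0,-0.002],"dr":[0,0,0]},{"translation":[0.009,0,-0.003],"dr":[0,0,0]},{"translation":[0.012,0,-0.004],"dr":[0,0,0]},{"translation":[0.012,0,-0.004],"dr":[0,0,0]},{"translation":[0.012,0,-0.004],"dr":[0,0,0]}]}}

```text
time_s: 19.38
tcp_pos: [0.6014, 0.1906, 0.0337]
tcp_rot: [-3.133, 0.015, 1.164]
force: [-12.5, -13.1, 3.2]
grip_width: 0.055
```

```bash
python3 f.py w12
```

```text
push on board x 6.4 y 17.0 down 3.2 TCP-home x -0.31 y -1.43 mm z 0.0337 [-179.53    0.87   66.67] [-2.8   2.49  0.54]
```

y is at 17 N against a friction limit of about 8.5 N, so the short stop is clearly loaded. Next I'll raise the x push, trim y down, and compensate the small tilt of about 1°.

```bash
python3 g.py 602.2 191.8 33 66.8
```

```text
t 19.425 pos [0.6014 0.1906 0.0337] rot [-179.54    0.87   66.67] F [-12.4 -12.2   3. ] w 0.0546
q [-0.45  0.7   0.14  1.73 -0.12  0.75 -0.66]
norm trans [0.0056 0.0011 0.0028] dr [-0.0052  0.0096 -0.0015]
```

Call:
{"method": "carry_out", "body": {"plan": [{"translation":[0,0.003,0],"dr":[0,0,0]},{"translation":[-0.003,0.006,0],"dr":[0,0,0]},{"translation":[-0.006,0.009,0],"dr":[0,0,0]},{"translation":[-0.006,0.012,0],"dr":[0,0,0]},{"translation":[-0.006,0.012,0],"dr":[0,0,0]},{"translation":[-0.006,0.012,0],"dr":[0,0,0]}]}}

```text
time_s: 20.18
tcp_pos: [0.6015, 0.1905, 0.0337]
tcp_rot: [-3.13, 0.014, 1.165]
force: [-17.1, -10.2, 6.4]
grip_width: 0.0547
```

```bash
python3 f.py w13;python3 g.py 602.2 191.8 33 66.8
```

```text
push on board x 11.6 y 16.1 down 6.4 TCP-home x -0.11 y -1.51 mm z 0.0337 [-179.31    0.83   66.74] [-2.02  3.49  0.41]
t 20.225 pos [0.6015 0.1905 0.0337] rot [-179.31    0.83   66.74] F [-16.2  -9.1   7.4] w 0.0547
q [-0.45  0.7   0.13  1.72 -0.12  0.75 -0.66]
norm trans [0.0059 0.0005 0.0028] dr [-0.0077  0.0092 -0.0007]
```

Call:
{"method": "carry_out", "body": {"plan": [{"translation":[0,0,0],"dr":[-0.003,0.003,0]},{"translation":[0,0,-0.001],"dr":[-0.006,0.006,0]},{"translation":[0,0,-0.002],"dr":[-0.008,0.009,0]},{"translation":[0,0,-0.002],"dr":[-0.008,0.009,0]},{"translation":[0,0,-0.002],"dr":[-0.008,0.009,0]},{"translation":[0,0,-0.002],"dr":[-0.008,0.009,0]}]}}

```text
time_s: 20.98
tcp_pos: [0.6012, 0.1905, 0.0331]
tcp_rot: [3.141, 0.001, 1.165]
force: [-14.9, -8.0, 0.8]
grip_width: 0.0553
```

```bash
python3 f.py w14;python3 g.py 602.2 191.8 33 66.8
```

```text
push on board x 10.5 y 13.2 down 0.8 TCP-home x -0.36 y -1.62 mm z 0.0331 [1.7999e+02 4.0000e-02 6.6740e+01] [-1.95  3.21  0.32]
t 21.025 pos [0.6012 0.1904 0.0331] rot [1.800e+02 5.000e-02 6.674e+01] F [-12.8  -7.9   0.8] w 0.0545
q [-0.45  0.69  0.13  1.74 -0.13  0.72 -0.66]
norm trans [0.0067 0.0015 0.0004] dr [ 0.      0.0005 -0.0007]
```

View pics/w14.png

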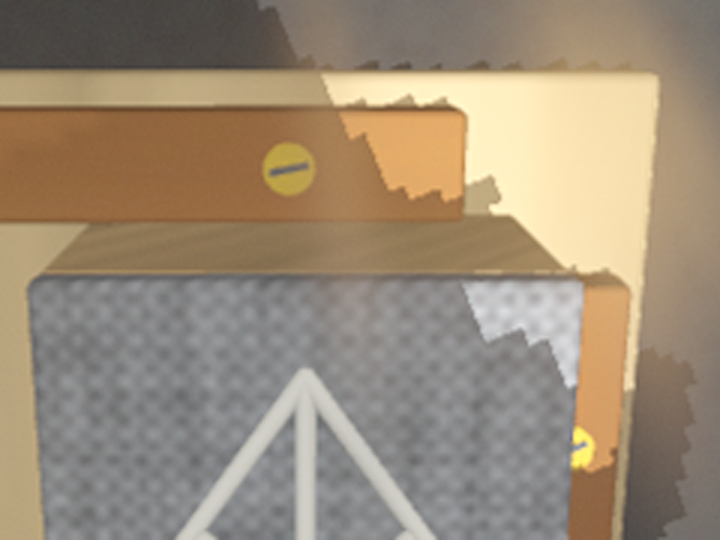

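Call:
{"method": "carry_out", "body": {"plan": [{"translation":[0,0.003,0],"dr":[0,0,0]},{"translation":[0,0.006,0],"dr":[-0.001,0,0]},{"translation":[0,0.008,0],"dr":[-0.002,0,0]},{"translation":[0,0.008,0],"dr":[-0.002,0,0]},{"translation":[0,0.008,0],"dr":[-0.002,0,0]},{"translation":[0,0.008,0],"dr":[-0.002,0,0]},{"translation":[0,0.008,0],"dr":[-0.002,0,0]},{"translation":[0,0.008,0],"dr":[-0.002,0,0]}]}}

```text
time_s: 22.02
tcp_pos: [0.6012, 0.1904, 0.0331]
tcp_rot: [-3.142, 0.002, 1.165]
force: [-18.0, -8.7, 4.2]
grip_width: 0.0549
```

```bash
python3 f.py w15; python3 - <<'E'
from cell import vision,r
import cv2,numpy as np
from h import *
im=vision.get_image("top"); cv2.imwrite("pics/t15.png",cv2.resize(im[180:330,200:350,::-1],None,fx=4,fy=4))
s=vision.get_image("scene")[:,:,::-1]; c=vision.calibration("scene")
K,R,t=cam(c); th=np.radians(-23.2); X=np.array([np.cos(th),np.sin(th)]);Y=np.array([-X[1],X[0]])
a=np.ascontiguousarray(cv2.resize(s[190:310,220:400],None,fx=4,fy=4,interpolation=cv2.INTER_CUBIC))
for z in (.009,.051):
  for dx,dy in [(0,0),(-56,0),(-56,-96),(0,-96)]:
    p=np.array([646.8,224.9])+dx*X+dy*Y
    u=cv2.projectPoints(np.array([[p[0]/1e3,p[1]/1e3,z]]),c["rvec"],c["tvec"],K,None)[0][0,0]
    cv2.circle(a,tuple(((u-[220,190])*4).astype(int)),3,(0,0,255),-1)
cv2.imwrite("pics/s15.png",a)
E
python3 f.py w16
```

```text
push on board x 13.2 y 15.1 down 4.2 TCP-home x -0.32 y -1.69 mm z 0.0331 [-1.800e+02  1.000e-01  6.677e+01] [-1.63  4.24  0.34]
push on board x 13.8 y 14.5 down 2.8 TCP-home x -0.36 y -1.70 mm z 0.033 [-1.800e+02  1.000e-01  6.677e+01] [-1.58  4.19  0.25]
```

View pics/s15.png

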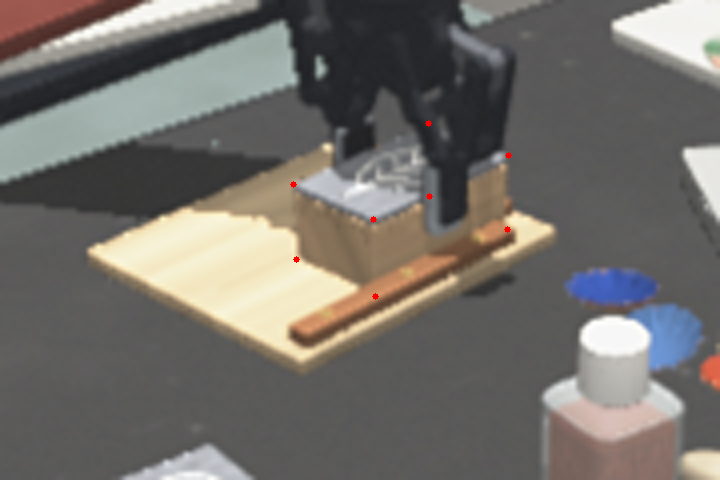

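View pics/t15.png

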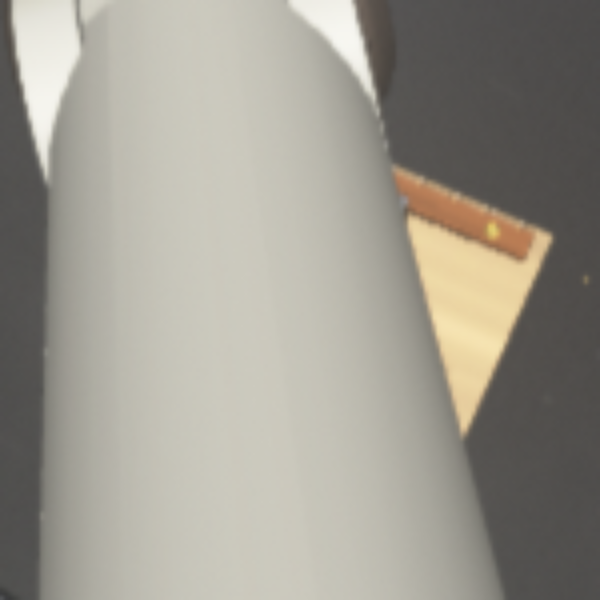

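The predicted home corners coincide with the block's face corners in the scene view: (293,184), (373,219) and (508,155), within about 1–2 zoomed px. Forces are steady, so I'm handing in.

```bash
python3 -c "
from cell import r
print(r.close_job()); s=r.get_state(); print(s['time_s'],s['force'],s['tcp_pos'])"
```

```text
the job is handed in; nothing more can be done
None
the job is handed in; nothing more can be done
```

I gripped the long block across its 56 mm side and carried it to the board. I set it down lightly, slid it to the long stop and then the short stop, and handed the job in still holding and pressing it. No verdict is reported.

**Last checks (about 22 s on the clock):**
- **Push:** about 13–14 N toward the long stop and 14–15 N toward the short stop, with 3–4 N downward and the tool level to 0.1°.
- **Position:** in the scene view the three visible face corners match the predicted home corners to within about 1 mm. The tool sat 0.3 mm from predicted home in x. In y it was 1.7 mm short, which matches the offset at which the block was gripped.
- **Other objects:** I never went near the square block or the ink bottle, though I did not measure them again at the end.

**Problems on the way:**
- The block stuck once by friction before reaching the short stop. Easing the downward load freed it.
- It then leaned about 1° under the push, which I corrected.
- The top camera could not confirm the final position because the arm blocked its view.
- The wrist reading shows only total force, so the split between stop contact and friction is inferred. At 17 N, the y push was well above the roughly 8.5 N that friction could hold. The final x push is inferred less firmly: friction could in theory carry most of it, but the block met the long stop first and I saw no sign of it releasing.

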